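# Set up the capsule coffee machine

## Task

First clear the wooden pepper mill away from the front of the coffee machine: stand it upright, wholly on the small black tray beside the salt and spice. Then turn the capsule carousel until the red capsule rests at the yellow feed mark on the brew tower, and last turn the selector knob on the sloping panel until its white pointer clicks home at the green dot. Set the mill down without dropping it, and do not knock over or shove the other things.

Things in the scene. Friction and masses are not known exactly. Their poses are not given: they have to be found in the camera images.
- machine: capsule coffee machine, fixed; origin under it at worktop height, x to its back, y to its left. Right (y -150 to -12 mm): black wedge, front x -120, sloping up at 38 deg from z 30 to z 120 at x -5, then flat; water tank on it to z 168 from x 8. Left (y to 160): deck z 60 with the carousel, behind it the brew tower z 150 from x 58. Far left (y to 270): drip bay with a cream mug
- selector (a joint): selector knob angle, rad, grows clockwise seen facing the knob; seven spring detents 0.698 rad (40 deg) apart at 0, 0.698, ... 4.189, each with a white bar mark, but the fifth, at 2.793, has the green dot. Range -0.1 to 4.29
- selector_grip (a point): on the knob's axis, 31 mm above the sloping panel, the height to grip; z points out along the axis (38 deg from vertical, to the machine's front); turns with the knob. Grip bar 46 mm long, 13 thick, from 10 to 44 mm above the panel, on a 54 mm skirt; the bar lies, with its white pointer end, at 120 deg (counterclockwise about z) from this frame's x
- selector_pointer (a point): white pointer end of the selector's bar, at its top, 23 mm from the axis
- carousel (a joint): carousel angle, rad, grows counterclockwise from above; five spring detents 1.257 rad (72 deg) apart at every multiple of 1.257; at 0 or any whole turn the red capsule is at the feed mark. It turns freely both ways (two turns each way)
- carousel_grip (a point): point on the carousel's vertical axis, 131 mm above the worktop, the height to grip; frame turns with the carousel. The grip is a metal bar 46 mm long along this frame's x and 13 mm thick along y, from 104 to 146 mm above the worktop. Carousel disc 124 mm in diameter; capsules stand up to 87 mm
- red_capsule (a point): top of the one red capsule on the carousel, 45 mm from its axis (others blue, orange, black, brass)
- feed_point (a point): where the red capsule must come to rest: 45 mm behind the carousel's axis, in front of the yellow mark on the brew tower
- pepper_mill: wooden pepper mill, 58 mm diameter at the foot, 170 mm high, 0.18 kg, loose, standing close before the sloping panel; origin at the centre of its underside, z up. Round head 50 mm in diameter from 123 to 159 mm height, small knob on top
- tray: flat black tray, fixed, 160 mm along x, 240 mm along y, 11 mm high; origin at the centre of its underside
- salt_shaker: glass salt shaker with grey top, 44 mm diameter, 90 mm high, loose, on the tray; origin at the centre of its underside
- spice_jar: spice jar with a dark lid, 41 mm diameter, 105 mm high, loose, on the tray; origin at the centre of its underside
- mug_a: cream mug, 94 mm high, on the drip bay; origin below the middle of its whole length, handle included (handle toward its -y)
- mug_b: blue mug, 99 mm high, on the worktop to the left; origin below the middle of its whole length, handle included (handle toward its -y)
- candle: beige candle, 61 mm diameter, 131 mm high, on the worktop at the right of the machine; origin at the centre of its underside
- lemon: lemon, 71 mm long, on the worktop in front of the machine's left part

How it is judged:
On the way, in this order (a step that is already met when the one before it is completed fails the run):
1. the pepper mill stands upright and released on the tray (x of pepper_mill in the frame of tray between -0.055 and 0.055 m and y of pepper_mill in the frame of tray between -0.095 and 0.095 m and z of pepper_mill in the frame of tray below 0.016 m and angle between pepper_mill's own z axis and vertical below 0.08 rad and contact force between the fingers and pepper_mill below 0.1 N and linear speed of pepper_mill below 0.02 m/s), for 0.2 s.
2. the red capsule rests at the feed mark (horizontal distance between red_capsule and feed_point below 0.007 m and contact force between the fingers and machine below 0.1 N), for 0.2 s.
3. the selector rests at the green dot (value of joint selector between 2.663 and 2.923 rad and contact force between the fingers and machine below 0.1 N), for 0.2 s.
At the end, for the whole second after the job is handed in: the pepper mill stands at rest, upright within 0.08 rad, on the tray (its centre within 55 mm of the tray's centre along the tray's x and 95 mm along its y); the red capsule is within 7 mm of the feed point; the selector is at rest within 0.13 rad of the green dot (2.793 rad) (x of pepper_mill in the frame of tray between -0.055 and 0.055 m and y of pepper_mill in the frame of tray between -0.095 and 0.095 m and z of pepper_mill in the frame of tray below 0.016 m and angle between pepper_mill's own z axis and vertical below 0.08 rad and linear speed of pepper_mill below 0.02 m/s and horizontal distance between red_capsule and feed_point below 0.007 m and value of joint selector between 2.663 and 2.923 rad and velocity of joint selector between -0.05 and 0.05 rad/s); the robot touches nothing.
It fails at once if the pepper mill is slammed down: it presses on the tray with more than 60 N (contact force between pepper_mill and tray above 60 N).
It fails at once if the pepper mill is dropped or thrown: it moves faster than 0.4 m/s without the fingers holding it (contact force between the fingers and pepper_mill below 0.05 N and linear speed of pepper_mill above 0.4 m/s).
It fails at once if the mill is tipped over (angle between pepper_mill's own z axis and vertical above 0.7 rad).
It fails at once if salt shaker or spice jar tipped or shoved more than 30 mm (distance of any of salt_shaker, spice_jar from where it was at the start of the episode above 0.03 m or angle between any of salt_shaker, spice_jar's own z axis and vertical above 0.5 rad).
It fails at once if a mug, the candle or the lemon tipped or shoved more than 30 mm (distance of any of mug_a, mug_b, candle, lemon from where it was at the start of the episode above 0.03 m or angle between any of mug_a, mug_b, candle's own z axis and vertical above 0.5 rad).
It also fails if it takes over 72 s, if anything falls off the work surface, if the arm or the gripper's body presses on something with over 40 N, if the wrist force passes 120 N, or if a joint passes its speed limit or range.

## Robot

A 7-joint arm with a two-finger parallel gripper is mounted at the origin on a cart in front of the work surface, level with it; the furniture and walls round the work are solid. World frame = base frame: x ahead of the robot, y to its left, z up, the work surface at z = 0. Lengths are in m, angles in rad, forces in N, time in s.
With the tool pointing down it reaches from about 0.4 to 0.85 m from the base axis. Payload 4.5 kg.
Tool frame: the origin (TCP) lies between the finger pads; the fingertips stand r.tip_reach ahead of it and the grasp point (between the pads) lies 3 mm ahead of it (r.tip_reach is the distance from the TCP to the fingertips, in m); z points along the fingers, y is the line along which they close (so a half turn about z gives the same grasp; the last joint's range is limited). The gripper opens to 88 mm and grips with 3 to 60 N. Pads are 18 mm wide; open, the fingers measure 123 mm over their backs; the gripper's body (75 mm by 187 mm) begins 45 mm behind the grasp point.
Start: joints at [-1.227, 0.689, -0.195, 1.565, 0.157, 0.902, -0.215], TCP at [0.191, 0.595, 0.261] pointing down, gripper open.
Joint ranges: [-3.01, 3.01], [-0.46, 2.08], [-1.47, 1.51], [0.13, 2.56], [-1, 4.14], [0.04, 2.09], [-2.66, 2.66]. Speed limits (rad/s): [2.57, 2.57, 3.14, 3.14, 3.14, 3.14, 3.14].

## Interface

Orientations are given as a unit quaternion [x, y, z, w].
In Python, from plant import r gives the robot as it stands.
- The arm moves only by the tool step_arm, never from a script. Its argument "motion" is a list of rows, each an object with "dp": the shift along the tool's x, y, z in mm, a list of three; "twist": the turn, a rotation vector about the tool's x, y, z in rad, a list of three; "hand": the opening, from -1 (shut) to 1 (fully open). In form: [{"dp": [dx, dy, dz], "twist": [rx, ry, rz], "hand": hand}, ...]. A call has 1 to 5 rows; each row is the pose to reach, as a shift and turn from the pose commanded when the call began, along the tool's axes at that moment; what a row does not reach only later rows make up. A row lasts 1/8 s, in which the tool goes at most 62.5 mm and 10.7 degrees, less where a joint would pass 70% of its speed; a pose out of reach is approached as far as the arm can. A call with a gripper value outside its range is refused whole. The fingers move at their own pace and stop on an object; "force" is the grip in N (left out, the last holds). Time passes only in rows, so rows that repeat a pose let the fingers close. It gives the time, the measured TCP pose, the force, the opening and the grip force at its end, in the units of the state.
- r.get_state(): the state, without advancing time (a new reading comes with each control period).
- r.snapshot(name): name is "scene" or "side" or "wrist"; returns a dict with "pixels" (400x640x3 uint8, red, green, blue), "depth" (400x640 float32, m along the optical axis (not along the pixel's ray), 0 where there is no reading), "fx", "fy", "cx", "cy" (pixels), "xyz" and "orientation" of the camera in the world; the wrist camera has in their place "mount" (4x4, takes a point from camera to tool coordinates, whose origin is the TCP and whose axes are the flange's). Camera axes: x right, y down, z forward; pixel columns grow to the right and rows downward; lengths in m; the calibration is good to about 2 mm. A picture is of the moment at which its call begins: read the wrist's pose just before it.
- r.finish_job(): hands the job in; it is judged then, once.
Trained networks look in the newest picture that a camera, given by its name, has taken for a name from the list of things; names that differ only in an ending like _2 or _b are one class to them, and where a whole thing is asked for, a point or a joint stands for the part that bears it (a point fixed in the world has none). Each returns a list of dicts, best first, with "score" (0 to 1); they miss things now and then, are a little off and sometimes report something else, mostly with a low value. They report only what shows in the picture. A call takes as long as a camera call.
- r.search_frame(camera, thing): "at" ([x, y, z] in m, in the coordinates of the camera as it stood for that picture, good to about 4 mm: the middle of the surface that is visible of it).
The state is a dict: "clock": time; "q": joint angles; "qd": joint speeds; "joint_torque": joint torques, N m; "tool_pos": TCP position; "eef_rot": TCP orientation; "contact_force": force on the tool from outside, world axes, zero at the start; "moment": the same for the moment, N m; "opening": opening from 0.0 (shut) to 1.0 (fully open); "finger_force": force on a finger pad.
Only numpy, scipy, OpenCV 4.12 (cv2) and the standard library are available. Lean on these libraries where they do the work, as an engineer would, in place of code of your own. Each camera call takes 0.05 s, during which the arm holds its last target. There are 200 camera calls.

## Working session

There is one attempt and no reset: what is moved stays moved. The work goes in short steps, Python scripts to look and compute and a tool call to move; the robot and the scene stay as the last step left them, time stands still between calls to the robot, and variables do not carry over. Pictures are saved under pics/ and viewed, at most 10 in all, crops included, and the job is handed in when it is done.

Besides the shell and the picture viewer there is one more tool, called as name([rows], argument=value, ...), one row to a line, values as JSON. step_arm: Moves the arm, as the interface text tells. Its arguments: {"type":"object","properties":{"motion":{"type":"array"},"force":{"type":"number"}},"required":["motion"]}

```bash
mkdir -p pics
cat > h.py <<'E'
import numpy as np, cv2
from scipy.spatial.transform import Rotation as R
from plant import r
def campose(s,st=None):
    if 'mount' in s:
        T=np.eye(4);T[:3,:3]=R.from_quat(st['eef_rot']).as_matrix();T[:3,3]=st['tool_pos'];return T@np.array(s['mount'])
    T=np.eye(4);o=np.array(s['orientation'])
    T[:3,:3]=R.from_quat(o).as_matrix() if o.size==4 else o.reshape(3,3)
    T[:3,3]=s['xyz'];return T
def snap(n,fn=None):
    st=r.get_state();s=r.snapshot(n);T=campose(s,st)
    if fn: cv2.imwrite('pics/'+fn,cv2.cvtColor(s['pixels'],cv2.COLOR_RGB2BGR))
    return s,T
def cloud(s,T):
    d=s['depth'];v,u=np.mgrid[:d.shape[0],:d.shape[1]]
    P=np.stack([(u-s['cx'])/s['fx']*d,(v-s['cy'])/s['fy']*d,d],-1)
    W=P@T[:3,:3].T+T[:3,3];W[d<=0]=np.nan;return W
def find(n,T,thing):
    return [(round(o['score'],2),(T[:3,:3]@np.array(o['at'])+T[:3,3]).round(3).tolist()) for o in r.search_frame(n,thing)[:2]]
E
python3 - <<'E'
from h import *
print(r.tip_reach,r.get_state())
for n in ['scene','side']:
    s,T=snap(n,n+'0.png');print(n,s['fx'],T.round(3).tolist())
    np.save(n+'0.npy',cloud(s,T))
    for t in ['pepper_mill','tray','salt_shaker','spice_jar','machine','selector','selector_grip','selector_pointer','carousel','carousel_grip','red_capsule','mug_a','candle','lemon']: print(t,find(n,T,t))
E
```

```text
0.022 {'clock': 0.0, 'q': array([-1.22722687,  0.68999873, -0.19450981,  1.56638811,  0.15730356,
        0.9024956 , -0.21511356]), 'qd': array([-0.00045593,  0.00066245,  0.00098224, -0.00013777, -0.0007252 ,
        0.0003275 , -0.00029368]), 'joint_torque': array([ 3.46834412e-06, -5.27551174e+01, -1.26701206e+00, -1.53427541e+01,
       -5.26075065e-02,  6.41572216e-03,  1.69402110e-04]), 'tool_pos': array([0.19038496, 0.59464902, 0.25988895]), 'eef_rot': array([ 1.54228965e-01,  9.88034679e-01, -9.45766889e-04, -7.51558205e-05]), 'contact_force': array([ 0.20926835, -0.80361971, -0.27992877]), 'moment': array([-0.00820605,  0.00697517, -0.02580714]), 'finger_force': 0.0, 'opening': 1.0006864691082078}
scene 373.51164946148697 [[-0.996, 0.029, -0.089, 0.657], [0.093, 0.435, -0.896, 1.01], [0.012, -0.9, -0.436, 0.565], [0.0, 0.0, 0.0, 1.0]]
pepper_mill [(0.87, [0.459, 0.072, 0.079]), (0.75, [0.59, 0.247, 0.08])]
tray [(0.58, [0.481, -0.262, 0.012])]
salt_shaker [(0.68, [0.418, -0.2, 0.08])]
spice_jar [(0.7, [0.503, -0.261, 0.072])]
machine [(0.58, [0.642, 0.285, 0.077])]
selector
[... 496 characters left out ...]
, -0.775, -0.632, 0.986], [0.0, 0.0, 0.0, 1.0]]
pepper_mill [(0.6, [0.46, 0.072, 0.078])]
tray [(0.97, [0.466, -0.246, 0.009]), (0.36, [0.64, -0.138, 0.095])]
salt_shaker [(0.49, [0.417, -0.202, 0.056])]
spice_jar [(0.75, [0.506, -0.252, 0.077])]
machine [(0.83, [0.631, 0.246, 0.083])]
selector []
selector_grip [(0.51, [0.547, 0.082, 0.095])]
selector_pointer [(0.59, [0.545, 0.079, 0.096])]
carousel [(0.92, [0.591, 0.248, 0.08])]
carousel_grip [(0.73, [0.592, 0.251, 0.077])]
red_capsule [(0.74, [0.594, 0.25, 0.076]), (0.54, [0.542, 0.077, 0.096])]
mug_a [(0.75, [0.597, 0.398, 0.073]), (0.74, [0.441, 0.419, 0.067])]
candle [(0.59, [0.639, -0.134, 0.094])]
lemon [(0.64, [0.447, 0.224, 0.039])]
```

View pics/scene0.png

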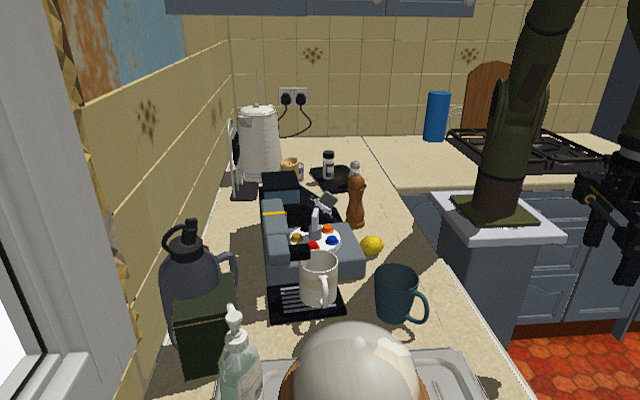

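View pics/side0.png

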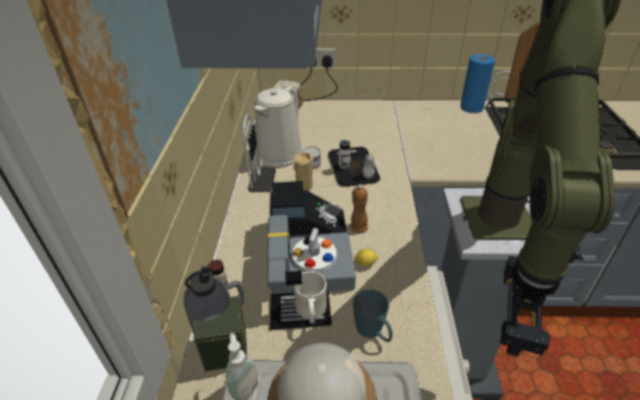

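The pictures show the mill (scene ~356,200), the selector (~325,203), the carousel (~315,238) and lemon (371,246). The tray, with the salt and spice, is beyond at ~(340,175), with a candle and the kettle near it. Next I fit the positions from depth.

```bash
cat > fit.py <<'E'
from h import *
from scipy.optimize import least_squares
W=np.vstack([np.load('scene0.npy').reshape(-1,3),np.load('side0.npy').reshape(-1,3)]);W=W[~np.isnan(W[:,0])]
def circ(c,rad,z0,z1):
    c=np.array(c)
    for m in (1.8,1.4,1.3):
        P=W[(np.hypot(*(W[:,:2]-c).T)<rad*m)&(W[:,2]>z0)&(W[:,2]<z1)]
        f=least_squares(lambda p:np.hypot(*(P[:,:2]-p).T)-rad,c,loss='soft_l1',f_scale=.003);c=f.x
    return c.round(4),len(P),np.abs(f.fun).mean().round(4)
print('mill foot',circ([.459,.06],.029,.005,.02),'head',circ([.459,.06],.025,.135,.147))
print('salt',circ([.417,-.205],.022,.03,.08)); print('spice',circ([.505,-.26],.0205,.03,.08))
print('candle?',circ([.64,-.14],.0305,.03,.11))
def box(n,x0,x1,y0,y1,z0,z1):
    P=W[(W>[x0,y0,z0]).all(1)&(W<[x1,y1,z1]).all(1)];print(n,len(P),P.min(0).round(3) if len(P) else'',P.max(0).round(3) if len(P) else '')
box('tray',.3,.6,-.45,-.1,.008,.014)
box('grip',.5,.65,.18,.3,.11,.16)
box('above',.2,1.2,-.6,.5,.3,.9)
box('kettle',.6,.9,-.6,-.15,.12,.5)
# tray rect
P=W[(W>[.3,-.45,.007]).all(1)&(W<[.6,-.1,.015]).all(1)]
print(cv2.minAreaRect((P[:,:2]*1000).astype(np.float32)))
# tower front, slope plane
for n,lo,hi in [('deck',[.45,.14,.05],[.62,.34,.068]),('towertop',[.6,.1,.145],[.8,.36,.155]),('tank',[.5,-.05,.16],[.8,.15,.175])]:
    P=W[(W>lo).all(1)&(W<hi).all(1)];print(n,len(P),P.mean(0).round(3),cv2.minAreaRect((P[:,:2]*1000).astype(np.float32)) if len(P)>5 else '')
# height map
H=np.zeros((500,700),np.float32)
ix=((W[:,0]-.3)*1000).astype(int);iy=((.4-W[:,1])*1000).astype(int)
ok=(ix>=0)&(ix<500)&(iy>=0)&(iy<700)&(W[:,2]>0)&(W[:,2]<.45)
np.maximum.at(H,(499-ix[ok],iy[ok]),W[ok,2])
H=cv2.dilate(H,np.ones((3,3)))
cv2.imwrite('pics/H.png',cv2.applyColorMap(np.clip(H/.25*255,0,255).astype(np.uint8),cv2.COLORMAP_JET))
E
python3 fit.py
```

```text
mill foot (array([0.458 , 0.0525]), 171, np.float64(0.0019)) head (array([0.4611, 0.0509]), 144, np.float64(0.0017))
salt (array([ 0.414 , -0.2172]), 193, np.float64(0.0023))
spice (array([ 0.5025, -0.2724]), 257, np.float64(0.0018))
candle? (array([ 0.6469, -0.1595]), 352, np.float64(0.0017))
tray 1262 [ 0.373 -0.413  0.008] [ 0.599 -0.155  0.014]
grip 285 [0.583 0.214 0.11 ] [0.603 0.262 0.149]
above 59270 [ 0.2 -0.6  0.3] [0.908 0.5   0.819]
kettle 8662 [ 0.617 -0.6    0.12 ] [ 0.9  -0.15  0.5 ]
((460.06317138671875, -285.7562255859375), (240.9412841796875, 263.4908752441406), 33.93626022338867)
deck 2219 [0.524 0.245 0.06 ] ((536.0386962890625, 240.2326202392578), (199.5796356201172, 167.41021728515625), 89.96990203857422)
towertop 2117 [0.686 0.255 0.149] ((658.868408203125, 242.21026611328125), (115.38011932373047, 233.1238555908203), 6.123906135559082)
tank 1529 [0.675 0.096 0.167] ((675.3828125, 88.32459259033203), (93.97364044189453, 120.70270538330078), 6.066274166107178)
```

View pics/H.png

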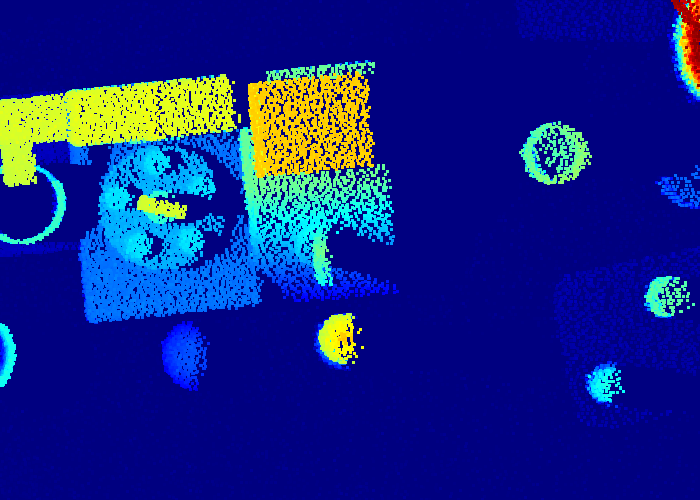

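The height map puts the machine's yaw at about +6° and the tray's at about +8°, with the tray centre near (0.465, -0.285). The salt is at map (605,384) and the spice at (668,296), which leaves the tray's front right free. I'll place the mill near (0.445, -0.335).

```bash
cat > go.py <<'E'
import sys
from h import *
def rel(p,Rt):
    st=r.get_state();R0=R.from_quat(st['eef_rot'])
    print('dp',(R0.inv().apply(np.array(p)-st['tool_pos'])*1000).round(1).tolist(),'twist',(R0.inv()*Rt).as_rotvec().round(3).tolist())
def down(yawdeg): # tool y at angle yawdeg from world x, z down
    a=np.radians(yawdeg);y=np.array([np.cos(a),np.sin(a),0]);z=np.array([0,0,-1.]);x=np.cross(y,z)
    return R.from_matrix(np.stack([x,y,z],1))
if __name__=='__main__':
    a=[float(v) for v in sys.argv[1:]]
    rel(a[:3],down(a[3]))
E
python3 go.py .459 .052 .26 90;python3 go.py .459 .052 .144 90; python3 go.py .593 .238 .3 96
```

```text
dp [-421.3, -435.6, 0.7] twist [0.0, -0.0, -0.31]
dp [-421.3, -435.6, 116.7] twist [0.0, -0.0, -0.31]
dp [-492.2, -217.6, -39.3] twist [0.0, 0.0, -0.415]
```

step_arm([
  {"dp": [-40, -42, 0], "twist": [0, 0, -0.05], "hand": 1},
  {"dp": [-82, -85, 0], "twist": [0, 0, -0.1], "hand": 1},
  {"dp": [-124, -128, 0], "twist": [0, 0, -0.15], "hand": 1},
  {"dp": [-166, -172, 0], "twist": [0, 0, -0.2], "hand": 1},
  {"dp": [-208, -215, 0], "twist": [0, 0, -0.25], "hand": 1},
])

```text
clock: 2.12
tool_pos: [0.324, 0.3254, 0.261]
eef_rot: [0.029, 1.0, 0.0, 0.0]
contact_force: [0.5, 0.4, 0.3]
opening: 1.002
finger_force: 0.0
```

```bash
python3 go.py .459 .052 .26 90
```

```text
dp [-150.7, -265.1, 0.9] twist [0.001, 0.001, -0.058]
```

step_arm([
  {"dp": [-30, -53, 0], "twist": [0, 0, -0.02], "hand": 1},
  {"dp": [-60, -106, 0], "twist": [0, 0, -0.04], "hand": 1},
  {"dp": [-90, -159, 0], "twist": [0, 0, -0.058], "hand": 1},
  {"dp": [-121, -212, 0], "twist": [0, 0, -0.058], "hand": 1},
  {"dp": [-151, -265, 0], "twist": [0, 0, -0.058], "hand": 1},
])

```text
clock: 2.75
tool_pos: [0.459, 0.0518, 0.261]
eef_rot: [0.001, 1.0, 0.0, 0.001]
contact_force: [1.4, 0.6, 0.8]
opening: 1.002
finger_force: 0.0
```

```bash
python3 - <<'E'
from h import *
s,T=snap('wrist','w1.png');W=cloud(s,T);np.save('w1.npy',W);print(T.round(3).tolist())
for t in ['pepper_mill','selector_grip','selector_pointer','red_capsule','carousel_grip']:print(t,find('wrist',T,t))
Q=W.reshape(-1,3);Q=Q[~np.isnan(Q[:,0])]
P=Q[(abs(Q[:,0]-.46)<.05)&(abs(Q[:,1]-.052)<.05)&(Q[:,2]>.12)&(Q[:,2]<.18)];print(len(P),P.mean(0),P.min(0),P.max(0)) if len(P) else 0
E
python3 go.py .459 .052 .144 90
```

```text
[[0.0, 0.962, 0.273, 0.389], [1.0, -0.0, 0.0, 0.052], [0.001, 0.273, -0.962, 0.385], [0.0, 0.0, 0.0, 1.0]]
pepper_mill [(0.85, [0.447, 0.052, 0.15]), (0.56, [0.547, 0.236, 0.078])]
selector_grip [(0.72, [0.546, 0.075, 0.087]), (0.21, [0.448, 0.392, 0.023])]
selector_pointer [(0.77, [0.547, 0.072, 0.086])]
red_capsule [(0.97, [0.549, 0.234, 0.075])]
carousel_grip [(0.9, [0.545, 0.233, 0.073]), (0.66, [0.448, 0.051, 0.149])]
3192 [0.4556097  0.05147242 0.15170687] [0.43626245 0.02706625 0.12000027] [0.48554157 0.07584217 0.17127058]
dp [-1.4, -3.2, 116.8] twist [0.001, -0.0, 0.0]
```

View pics/w1.png

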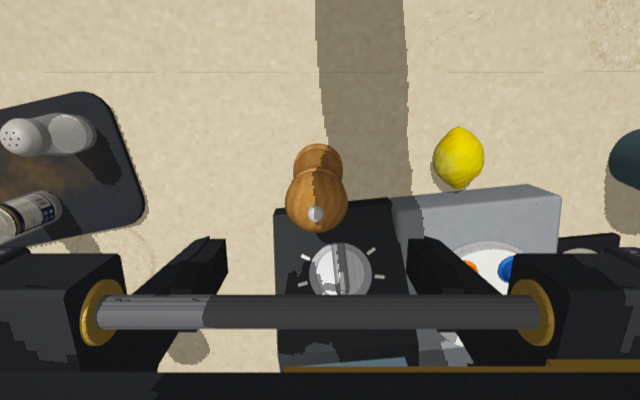

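The wrist view shows the mill head at (316,200), the selector at (340,270) and the lemon at (458,160); the mill is at x≈0.461, y≈0.051. Descending to grasp.

step_arm([
  {"dp": [-2, 0, 50], "twist": [0, 0, 0], "hand": 1},
  {"dp": [-2, 0, 90], "twist": [0, 0, 0], "hand": 1},
  {"dp": [-2, 0, 110], "twist": [0, 0, 0], "hand": 1},
  {"dp": [-2, 0, 119], "twist": [0, 0, 0], "hand": 1},
  {"dp": [-2, 0, 119], "twist": [0, 0, 0], "hand": 1},
])

```text
clock: 3.68
tool_pos: [0.4597, 0.0548, 0.1417]
eef_rot: [-0.0, 1.0, 0.0, -0.0]
contact_force: [0.5, -0.1, -0.1]
opening: 1.005
finger_force: 0.0
```

step_arm([
  {"dp": [0, 0, 0], "twist": [0, 0, 0], "hand": 0},
  {"dp": [0, 0, 0], "twist": [0, 0, 0], "hand": -0.2},
  {"dp": [0, 0, 0], "twist": [0, 0, 0], "hand": -0.6},
  {"dp": [0, 0, 0], "twist": [0, 0, 0], "hand": -1},
  {"dp": [0, 0, 0], "twist": [0, 0, 0], "hand": -1},
], force=20)

```text
clock: 4.3
tool_pos: [0.46, 0.0533, 0.1419]
eef_rot: [0.001, 1.0, -0.0, 0.0]
contact_force: [-0.7, 0.2, 1.5]
opening: 0.532
finger_force: 19.7
```

step_arm([
  {"dp": [0, 0, -20], "twist": [0, 0, 0], "hand": -1},
  {"dp": [5, 0, -50], "twist": [0, 0, 0], "hand": -1},
  {"dp": [8, 0, -90], "twist": [0, 0, 0], "hand": -1},
  {"dp": [10, 0, -130], "twist": [0, 0, 0], "hand": -1},
  {"dp": [10, 0, -140], "twist": [0, 0, 0], "hand": -1},
])

```text
clock: 4.92
tool_pos: [0.4506, 0.0537, 0.2834]
eef_rot: [0.001, 1.0, 0.0, 0.002]
contact_force: [-0.3, 0.3, -2.5]
opening: 0.531
finger_force: 19.8
```

```bash
python3 go.py .445 -.335 .28 90
python3 - <<'E'
from h import *
s,T=snap('wrist','w2.png')
E
```

```text
dp [4.9, -388.8, 3.1] twist [0.001, 0.004, -0.002]
```

View pics/w2.png

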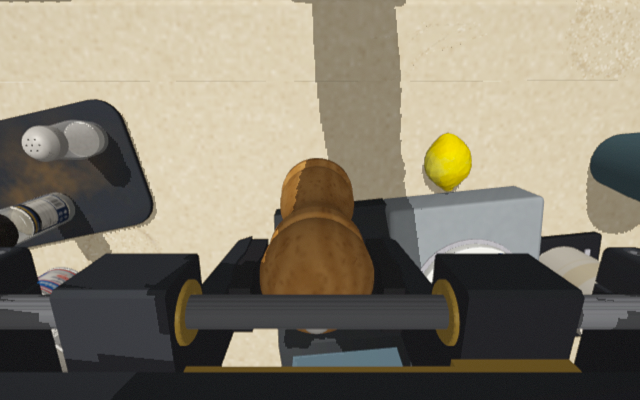

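The mill is held upright at image centre (316,240), between the fingers. Moving right to the tray.

step_arm([
  {"dp": [0, -20, 0], "twist": [0, 0, 0], "hand": -1},
  {"dp": [1, -55, 0], "twist": [0, 0, 0], "hand": -1},
  {"dp": [2, -100, 0], "twist": [0, 0, 0], "hand": -1},
  {"dp": [3, -145, 0], "twist": [0, 0, 0], "hand": -1},
  {"dp": [3, -190, 0], "twist": [0, 0, 0], "hand": -1},
])

```text
clock: 5.6
tool_pos: [0.4456, -0.1378, 0.2799]
eef_rot: [0.001, 1.0, 0.0, -0.002]
contact_force: [1.8, 0.7, -2.3]
opening: 0.533
finger_force: 19.8
```

step_arm([
  {"dp": [0, -45, 0], "twist": [0, 0, 0], "hand": -1},
  {"dp": [1, -90, 0], "twist": [0, 0, 0], "hand": -1},
  {"dp": [2, -135, 0], "twist": [0, 0, 0], "hand": -1},
  {"dp": [2, -175, 0], "twist": [0, 0, 0], "hand": -1},
  {"dp": [2, -195, 0], "twist": [0, 0, 0], "hand": -1},
])

```text
clock: 6.22
tool_pos: [0.4429, -0.3335, 0.2796]
eef_rot: [0.002, 1.0, 0.001, -0.002]
contact_force: [0.5, 0.5, -2.5]
opening: 0.536
finger_force: 19.8
```

```bash
python3 go.py .445 -.335 .155 90
python3 - <<'E'
from h import *
s,T=snap('wrist','w3.png');W=cloud(s,T)
for t in ['tray','salt_shaker','spice_jar','pepper_mill']:print(t,find('wrist',T,t))
P=W[(W[...,2]>.008)&(W[...,2]<.0145)&(W[...,0]>.3)&(W[...,0]<.62)&(W[...,1]>-.5)&(W[...,1]<-.1)]
print(len(P),P.min(0),P.max(0))
h,_,_=np.histogram2d(P[:,0],P[:,1],bins=[np.arange(.34,.62,.02),np.arange(-.46,-.12,.02)]);print(h.astype(int))
E
```

```text
dp [-2.5, -1.7, 124.6] twist [0.001, -0.003, -0.005]
tray [(0.89, [0.44, -0.251, 0.006])]
salt_shaker [(0.91, [0.413, -0.22, 0.086])]
spice_jar [(0.7, [0.485, -0.278, 0.08]), (0.15, [0.415, -0.221, 0.086])]
pepper_mill [(0.76, [0.424, -0.332, 0.283])]
12418 [ 0.37179713 -0.41352216  0.00800082] [ 0.53730222 -0.15832485  0.01432962]
[[  0   0   0   0   0   0   0   0   0   0   0   0   0   0   0   0]
 [  0   0   0   0   0   0   0   0   0   0  16  83 128  43   0   0]
 [  0   0   0   0   0   8  61 112 172 233 282 286 231 239   5   0]
 [  0   0  21 158 211 269 271 278 276 273 277 127   0  19   4   0]
 [  0   0 156 261 268 185 157 216 271 250 252 163   2   0   0   0]
 [  0   0 155  93 131   0   0  10 181 220 225 225 223 186 122   0]
 [  0   0  91  43   4   0   0   0  94 208 210 222 231 240 198   0]
 [  0   0  39  87   0   0   0   0  28  62 183 226 228 233 232   9]
 [  0   0   1 123   0   0   0   0   0   0  42 222 233 232 212   4]
 [  0   0   0  44   0   0   0   0   0   0   0 116 150 108  28   0]
 [  0   0   0   0   0   0   0   0   0   0   0   0   0   0   0   0]
 [  0   0   0   0   0   0   0   0   0   0   0   0   0   0   0   0]
 [  0   0   0   0   0   0   0   0   0   0   0   0   0   0   0   0]]
```

View pics/w3.png

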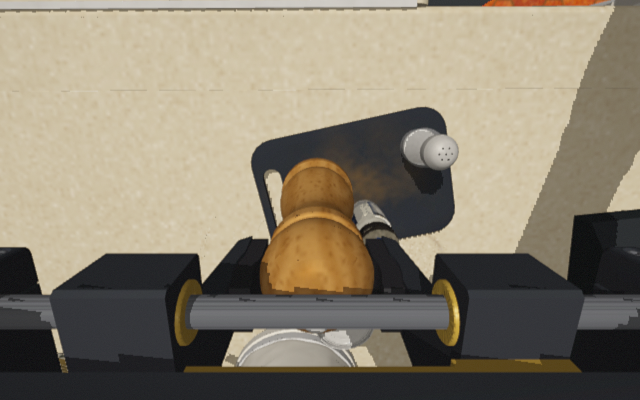

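The tray runs from (255,150) to (450,235) in the picture, with the salt at (430,145) and the spice at (375,220). The mill is over the free area, so I lower it gently.

step_arm([
  {"dp": [-2, -2, 25], "twist": [0, 0, 0], "hand": -1},
  {"dp": [-2, -2, 60], "twist": [0, 0, 0], "hand": -1},
  {"dp": [-2, -2, 90], "twist": [0, 0, 0], "hand": -1},
  {"dp": [-2, -2, 110], "twist": [0, 0, 0], "hand": -1},
  {"dp": [-2, -2, 117], "twist": [0, 0, 0], "hand": -1},
])

```text
clock: 7.1
tool_pos: [0.4464, -0.3312, 0.1639]
eef_rot: [-0.001, 1.0, 0.001, -0.001]
contact_force: [-0.5, 0.0, -0.8]
opening: 0.534
finger_force: 19.8
```

step_arm([
  {"dp": [0, 0, 2], "twist": [0, 0, 0], "hand": -1},
  {"dp": [0, 0, 4], "twist": [0, 0, 0], "hand": -1},
  {"dp": [0, 0, 6], "twist": [0, 0, 0], "hand": -1},
  {"dp": [0, 0, 7], "twist": [0, 0, 0], "hand": -1},
])

```text
clock: 7.6
tool_pos: [0.4464, -0.3335, 0.1579]
eef_rot: [0.001, 1.0, -0.0, 0.0]
contact_force: [-0.8, 0.1, -1.6]
opening: 0.533
finger_force: 19.8
```

step_arm([
  {"dp": [0, 0, 1], "twist": [0, 0, 0], "hand": -1},
  {"dp": [0, 0, 2], "twist": [0, 0, 0], "hand": -1},
  {"dp": [0, 0, 3], "twist": [0, 0, 0], "hand": -1},
  {"dp": [0, 0, 4], "twist": [0, 0, 0], "hand": -1},
  {"dp": [0, 0, 4], "twist": [0, 0, 0], "hand": -1},
])

```text
clock: 8.22
tool_pos: [0.4463, -0.3334, 0.1536]
eef_rot: [0.001, 1.0, 0.0, -0.0]
contact_force: [-0.7, -0.3, -1.8]
opening: 0.534
finger_force: 19.8
```

step_arm([
  {"dp": [0, 0, 1], "twist": [0, 0, 0], "hand": -1},
  {"dp": [0, 0, 2], "twist": [0, 0, 0], "hand": -1},
  {"dp": [0, 0, 2], "twist": [0, 0, 0], "hand": -1},
])

```text
clock: 8.6
tool_pos: [0.4471, -0.3337, 0.1528]
eef_rot: [0.001, 1.0, -0.001, 0.001]
contact_force: [-0.4, -0.2, 6.4]
opening: 0.535
finger_force: 19.8
```

Contact. Releasing slowly.

step_arm([
  {"dp": [0, 0, 0], "twist": [0, 0, 0], "hand": 0.2},
  {"dp": [0, 0, 0], "twist": [0, 0, 0], "hand": 0.4},
  {"dp": [0, 0, 0], "twist": [0, 0, 0], "hand": 0.7},
  {"dp": [0, 0, 0], "twist": [0, 0, 0], "hand": 0.8},
  {"dp": [0, 0, 0], "twist": [0, 0, 0], "hand": 0.8},
])

```text
clock: 9.22
tool_pos: [0.4463, -0.3334, 0.1516]
eef_rot: [0.001, 1.0, 0.0, -0.0]
contact_force: [-0.7, -0.5, 0.6]
opening: 0.899
finger_force: 0.0
```

step_arm([
  {"dp": [0, 0, -10], "twist": [0, 0, 0], "hand": 0.8},
  {"dp": [0, 0, -40], "twist": [0, 0, 0], "hand": 0.8},
  {"dp": [0, 0, -80], "twist": [0, 0, 0], "hand": 0.8},
  {"dp": [0, 0, -120], "twist": [0, 0, 0], "hand": 0.8},
  {"dp": [0, 0, -150], "twist": [0, 0, 0], "hand": 0.8},
])

```text
clock: 9.85
tool_pos: [0.4466, -0.3335, 0.3042]
eef_rot: [0.001, 1.0, -0.001, 0.001]
contact_force: [-0.6, -0.0, -0.7]
opening: 0.906
finger_force: 0.0
```

```bash
python3 - <<'E'
from h import *
s,T=snap('wrist','w4.png');W=cloud(s,T)
for t in ['tray','salt_shaker','spice_jar','pepper_mill']:print(t,find('wrist',T,t))
for lo,hi in [(.14,.165),(.03,.05),(.167,.19)]:
  P=W[(abs(W[...,0]-.446)<.04)&(abs(W[...,1]+.334)<.04)&(W[...,2]>lo)&(W[...,2]<hi)];print(len(P),P.min(0).round(3),P.max(0).round(3))
E
python3 go.py .46 .2 .33 96
```

```text
tray [(0.91, [0.457, -0.267, 0.005]), (0.72, [0.643, -0.19, 0.117])]
salt_shaker [(0.94, [0.413, -0.218, 0.086])]
spice_jar [(0.89, [0.491, -0.276, 0.112]), (0.48, [0.524, 0.025, 0.034])]
pepper_mill [(0.89, [0.436, -0.336, 0.159]), (0.71, [0.492, -0.276, 0.11])]
1281 [ 0.423 -0.36   0.143] [ 0.472 -0.311  0.165]
38 [ 0.418 -0.359  0.041] [ 0.448 -0.307  0.05 ]
859 [ 0.431 -0.35   0.167] [ 0.462 -0.32   0.182]
dp [-13.3, 533.3, -28.5] twist [0.0, -0.001, -0.107]
```

The mill stands upright on the tray at (0.447, -0.335). Now to the machine.

step_arm([
  {"dp": [-5, 50, -5], "twist": [0, 0, -0.02], "hand": 0.8},
  {"dp": [-15, 105, -10], "twist": [0, 0, -0.04], "hand": 0.8},
  {"dp": [-25, 160, -15], "twist": [0, 0, -0.06], "hand": 0.8},
  {"dp": [-35, 215, -20], "twist": [0, 0, -0.08], "hand": 0.8},
  {"dp": [-40, 270, -28], "twist": [0, 0, -0.107], "hand": 0.8},
])

```text
clock: 10.72
tool_pos: [0.4862, -0.0617, 0.3286]
eef_rot: [-0.053, 0.999, 0.0, -0.001]
contact_force: [0.0, 0.4, -0.6]
opening: 0.9
finger_force: 0.0
```

```bash
python3 go.py .5 .18 .34 96
```

```text
dp [-39.3, 238.9, -11.3] twist [0.001, -0.003, 0.001]
```

step_arm([
  {"dp": [-8, 50, -2], "twist": [0, 0, 0], "hand": 0.8},
  {"dp": [-16, 105, -4], "twist": [0, 0, 0], "hand": 0.8},
  {"dp": [-24, 160, -8], "twist": [0, 0, 0], "hand": 0.8},
  {"dp": [-32, 210, -11], "twist": [0, 0, 0], "hand": 0.8},
  {"dp": [-39, 239, -11], "twist": [0, 0, 0], "hand": 0.8},
])

```text
clock: 11.35
tool_pos: [0.4994, 0.1813, 0.3397]
eef_rot: [-0.055, 0.999, 0.0, -0.001]
contact_force: [-0.2, -0.5, -0.9]
opening: 0.897
finger_force: 0.0
```

Run:
```python
from h import *
s,T=snap('wrist','w5.png');W=cloud(s,T);np.save('w5.npy',W)
for t in ['selector_grip','selector_pointer','red_capsule','carousel_grip','carousel']:print(t,find('wrist',T,t))
P=W[(W[...,2]>.1)&(W[...,2]<.155)&(abs(W[...,0]-.593)<.04)&(abs(W[...,1]-.24)<.04)]
if len(P)>5:print(len(P),P.min(0),P.max(0));print(cv2.minAreaRect((P[:,:2]*1000).astype(np.float32)))
```

```text
selector_grip [(0.87, [0.549, 0.077, 0.088])]
selector_pointer [(0.87, [0.548, 0.079, 0.092])]
red_capsule [(0.91, [0.589, 0.233, 0.079])]
carousel_grip [(0.92, [0.587, 0.229, 0.079])]
carousel [(0.88, [0.583, 0.23, 0.08])]
1143 [0.57621008 0.21278462 0.10004583] [0.60201749 0.25853662 0.14772088]
((587.2688598632812, 236.41041564941406), (45.201969146728516, 21.494373321533203), 77.49560546875)
```

View pics/w5.png

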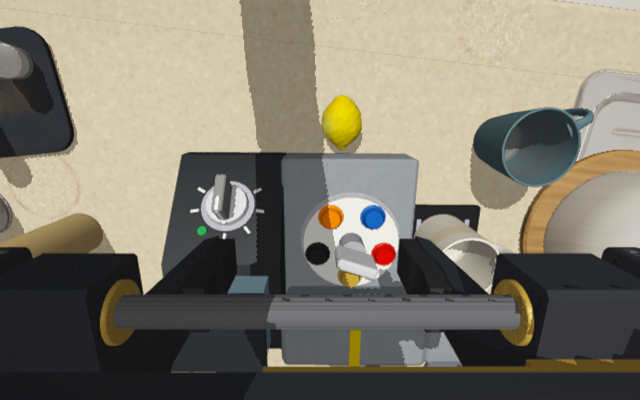

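The picture shows red at (384,253), brass at (350,280) near the yellow mark (355,345), and the green dot at (201,231). The knob bar runs from (220,178) to (225,225). The carousel therefore needs one detent clockwise from above. I'll fit it precisely.

Run:
```python
from h import *
from scipy.optimize import least_squares
W=np.load('w5.npy');im=cv2.imread('pics/w5.png')
P=W[(W[...,2]>.142)&(W[...,2]<.15)&(abs(W[...,0]-.593)<.04)&(abs(W[...,1]-.24)<.04)]
(c,wh,a)=cv2.minAreaRect((P[:,:2]*1000).astype(np.float32));print('top w5',len(P),c,wh,a)
for f in('scene0','side0'):
    V=np.load(f+'.npy').reshape(-1,3);V=V[(V[:,2]>.141)&(V[:,2]<.152)&(abs(V[:,0]-.593)<.03)&(abs(V[:,1]-.24)<.04)]
    print(f,len(V),cv2.minAreaRect((V[:,:2]*1000).astype(np.float32)))
C={}
for n,(u,v) in dict(black=(318,253),orange=(330,217),blue=(373,217),red=(384,253),mark=(355,345)).items():
    Q=W[v-3:v+4,u-3:u+4].reshape(-1,3);C[n]=np.nanmean(Q,0);print(n,C[n].round(4))
# precise capsule centroids by tops
pts=[]
for n in['black','orange','blue','red']:
    m=(np.hypot(*(W[...,:2]-C[n][:2]).transpose(2,0,1))<.017)&(abs(W[...,2]-.085)<.005)
    q=W[m][:,:2];pts.append((q.max(0)+q.min(0))/2);print(n,pts[-1],np.ptp(q,0))
pts=np.array(pts)
f=least_squares(lambda p:np.r_[np.hypot(*(pts-p).T)-.045],[.593,.238]);print('axis',f.x,f.fun)
print('angles',np.degrees(np.arctan2(*(pts-f.x).T[::-1])))
s=dict(tank=W[(W[...,2]>.163)&(W[...,2]<.172)&(W[...,1]<.17)&(W[...,1]>-.02)])
cr=cv2.resize(im[145:265,165:285],None,fx=5,fy=5,interpolation=cv2.INTER_CUBIC);cv2.imwrite('pics/knob.png',cr)
# slope plane: points around knob
m=np.zeros(W.shape[:2],bool);m[160:270,170:260]=1
A=W[m];A=A[(A[:,2]<.118)&(A[:,2]>.025)&(A[:,1]<.16)]
th=np.radians(38);n=np.array([-np.sin(th)*np.cos(np.radians(6)),-np.sin(th)*np.sin(np.radians(6)),np.cos(th)])
d=A@n;h,e=np.histogram(d,50);d0=np.median(d[abs(d-e[h.argmax()])<.004])
k=abs(d-d0)<.003;B=A[k];u,sv,vt=np.linalg.svd(B-B.mean(0),full_matrices=False);nn=vt[2]*np.sign(vt[2][2]);print('normal',nn,np.degrees(np.arccos(nn[2])),np.degrees(np.arctan2(-nn[1],-nn[0])),'d',B.mean(0)@nn)
d=A@nn-B.mean(0)@nn
K=A[(d>.037)&(d<.05)];print('bar top',len(K),K.mean(0),cv2.minAreaRect((K[:,:2]*1000).astype(np.float32)))
K=A[(d>.006)&(d<.05)];print('knob',len(K),K.min(0),K.max(0))
```

```text
top w5 463 (591.6190795898438, 235.49208068847656) (45.1983757019043, 13.017858505249023) 78.51255798339844
scene0 58 ((592.7740478515625, 237.88491821289062), (45.57668685913086, 12.760942459106445), 77.73462677001953)
side0 60 ((592.5162353515625, 238.05264282226562), (46.6061897277832, 13.14638900756836), 78.00518798828125)
black [0.6046 0.1951 0.0865]
orange [0.5553 0.2043 0.0868]
blue [0.5495 0.2565 0.0868]
red [0.5954 0.2779 0.0866]
mark [0.6834 0.2461 0.1512]
black [0.60890908 0.19482729] [0.02494918 0.02447217]
orange [0.55805748 0.20548756] [0.02315418 0.02415377]
blue [0.55292438 0.25743251] [0.02404582 0.02400538]
red [0.60068604 0.27911325] [0.02307165 0.02361147]
axis [0.59163936 0.23551008] [-8.03481747e-04  4.54694826e-05 -5.09064768e-04 -4.68225945e-04]
angles [ -66.99893175 -138.20299415  150.47921224   78.27870991]
normal [-0.61242052 -0.0666243   0.78771969] 38.02707921260973 6.2087043080627895 d -0.28812460937376044
bar top 361 [0.52990598 0.07489393 0.10717772] ((533.5780029296875, 74.2266845703125), (36.60441970825195, 13.391050338745117), 5.833652973175049)
knob 1337 [0.51505717 0.05156144 0.06792301] [0.57477377 0.10208701 0.11786204]
```

View pics/knob.png

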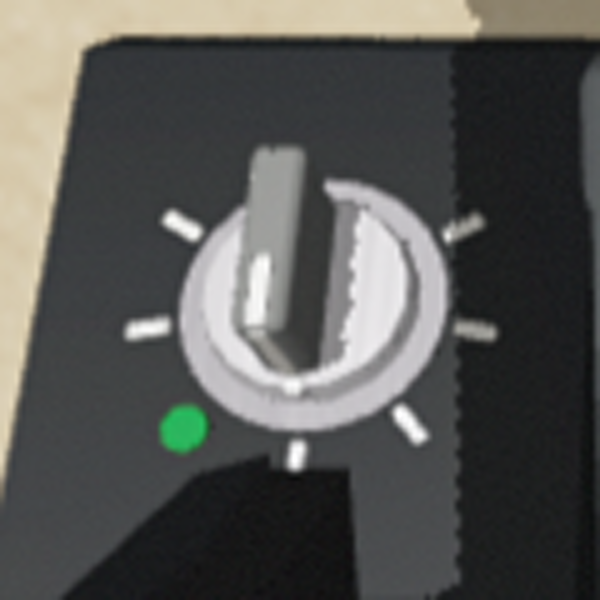

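The white pointer is at the uphill mark, the fourth. The green dot is the next mark clockwise, so the knob needs +40°. The carousel axis is (0.5916, 0.2355), the bar lies at 78.3° and the red capsule is one detent counterclockwise of home.

```bash
python3 -c "
from h import *
print(r.get_state()['q'].round(2))"; python3 go.py .5916 .2355 .23 168.3; python3 go.py .5916 .2355 .23 -11.7
```

```text
[-0.13  0.5  -0.48  1.73  0.27  0.98  0.97]
dp [-97.1, 49.8, 109.6] twist [-0.0, -0.003, -1.264]
dp [-97.1, 49.8, 109.6] twist [-0.003, 0.0, 1.878]
```

step_arm([
  {"dp": [-19, 10, 10], "twist": [0, 0, -0.18], "hand": 0},
  {"dp": [-38, 20, 20], "twist": [0, 0, -0.36], "hand": 0},
  {"dp": [-57, 30, 30], "twist": [0, 0, -0.54], "hand": 0},
  {"dp": [-77, 40, 40], "twist": [0, 0, -0.72], "hand": 0},
  {"dp": [-97, 50, 50], "twist": [0, 0, -0.9], "hand": 0},
])

```text
clock: 12.28
tool_pos: [0.5927, 0.236, 0.29]
eef_rot: [-0.483, 0.876, -0.001, -0.001]
contact_force: [0.7, -0.8, -0.2]
opening: 0.499
finger_force: 0.0
```

```bash
python3 go.py .5916 .2355 .18 168.3
```

```text
dp [0.8, 0.7, 110.0] twist [-0.0, -0.002, -0.358]
```

step_arm([
  {"dp": [0, 0, 20], "twist": [0, 0, -0.18], "hand": 0},
  {"dp": [1, 0, 45], "twist": [0, 0, -0.358], "hand": 0},
  {"dp": [1, 0, 75], "twist": [0, 0, -0.358], "hand": 0},
  {"dp": [1, 1, 95], "twist": [0, 0, -0.358], "hand": 0},
  {"dp": [1, 1, 100], "twist": [0, 0, -0.358], "hand": 0},
])

```text
clock: 12.9
tool_pos: [0.5899, 0.2365, 0.1894]
eef_rot: [-0.63, 0.777, -0.0, -0.001]
contact_force: [0.2, 0.2, 0.3]
opening: 0.504
finger_force: 0.0
```

```bash
python3 go.py .5916 .2355 .135 168.3
```

```text
dp [0.5, -1.9, 54.4] twist [0.002, -0.002, -0.004]
```

step_arm([
  {"dp": [0, -1, 20], "twist": [0, 0, 0], "hand": 0},
  {"dp": [0, -1, 40], "twist": [0, 0, 0], "hand": 0},
  {"dp": [0, -1, 54], "twist": [0, 0, 0], "hand": 0},
  {"dp": [0, -1, 54], "twist": [0, 0, 0], "hand": 0},
  {"dp": [0, -1, 54], "twist": [0, 0, 0], "hand": -0.4},
])

```text
clock: 13.52
tool_pos: [0.5915, 0.2381, 0.1371]
eef_rot: [-0.63, 0.777, 0.0, 0.0]
contact_force: [0.4, -0.4, 1.0]
opening: 0.412
finger_force: 0.0
```

step_arm([
  {"dp": [0, 0, 0], "twist": [0, 0, 0], "hand": -0.6},
  {"dp": [0, 0, 0], "twist": [0, 0, 0], "hand": -0.75},
  {"dp": [0, 0, 0], "twist": [0, 0, 0], "hand": -1},
  {"dp": [0, 0, 0], "twist": [0, 0, 0], "hand": -1},
], force=15)

```text
clock: 14.02
tool_pos: [0.593, 0.2375, 0.1373]
eef_rot: [-0.63, 0.777, -0.001, 0.002]
contact_force: [5.3, -1.0, 0.4]
opening: 0.146
finger_force: 15.0
```

step_arm([
  {"dp": [0, 0, 0], "twist": [0, 0, 0.15], "hand": -1},
  {"dp": [0, 0, 0], "twist": [0, 0, 0.3], "hand": -1},
  {"dp": [0, 0, 0], "twist": [0, 0, 0.45], "hand": -1},
  {"dp": [0, 0, 0], "twist": [0, 0, 0.6], "hand": -1},
  {"dp": [0, 0, 0], "twist": [0, 0, 0.75], "hand": -1},
])

```text
clock: 14.65
tool_pos: [0.594, 0.2368, 0.1373]
eef_rot: [-0.299, 0.954, -0.001, 0.002]
contact_force: [7.6, -1.8, -2.6]
opening: 0.148
finger_force: 15.0
```

```bash
python3 go.py .593 .2378 .137 96.3
```

```text
dp [0.3, 1.4, 0.3] twist [-0.002, 0.005, 0.497]
```

step_arm([
  {"dp": [0, 0, 0], "twist": [0, 0, 0.15], "hand": -1},
  {"dp": [0, 0, 0], "twist": [0, 0, 0.3], "hand": -1},
  {"dp": [0, 0, 0], "twist": [0, 0, 0.42], "hand": -1},
  {"dp": [0, 0, 0], "twist": [0, 0, 0.51], "hand": -1},
  {"dp": [0, 0, 0], "twist": [0, 0, 0.51], "hand": -1},
])

```text
clock: 15.28
tool_pos: [0.5943, 0.236, 0.1373]
eef_rot: [-0.05, 0.999, -0.001, 0.003]
contact_force: [7.7, -2.9, -0.9]
opening: 0.146
finger_force: 15.0
```

step_arm([
  {"dp": [0, 0, 0], "twist": [0, 0, 0], "hand": -0.5},
  {"dp": [0, 0, 0], "twist": [0, 0, 0], "hand": 0},
  {"dp": [0, 0, 0], "twist": [0, 0, 0], "hand": 0},
  {"dp": [0, 0, -30], "twist": [0, 0, 0], "hand": 0},
  {"dp": [0, 0, -80], "twist": [0, 0, 0], "hand": 0},
])

```text
clock: 15.9
tool_pos: [0.5896, 0.2373, 0.2158]
eef_rot: [-0.052, 0.999, -0.001, -0.002]
contact_force: [0.3, 1.0, -0.1]
opening: 0.502
finger_force: 0.0
```

```bash
python3 go.py .50 .16 .34 96
```

```text
dp [97.8, -67.7, -123.6] twist [-0.001, -0.005, -0.001]
```

step_arm([
  {"dp": [10, -10, -40], "twist": [0, 0, 0], "hand": 0.4},
  {"dp": [35, -25, -75], "twist": [0, 0, 0], "hand": 0.4},
  {"dp": [65, -45, -105], "twist": [0, 0, 0], "hand": 0.4},
  {"dp": [98, -68, -124], "twist": [0, 0, 0], "hand": 0.4},
  {"dp": [98, -68, -124], "twist": [0, 0, 0], "hand": 0.4},
])

```text
clock: 16.52
tool_pos: [0.4994, 0.1583, 0.3423]
eef_rot: [-0.051, 0.999, -0.001, 0.001]
contact_force: [-0.6, 0.9, 0.2]
opening: 0.7
finger_force: 0.0
```

```bash
cat > look.py <<'E'
import sys
from h import *
from scipy.optimize import least_squares
s,T=snap('wrist',sys.argv[1]);W=cloud(s,T);hsv=cv2.cvtColor(s['pixels'],cv2.COLOR_RGB2HSV)
near=(np.hypot(W[...,0]-.592,W[...,1]-.236)<.07)&(abs(W[...,2]-.086)<.004)
out={}
for n,h0,h1 in[('red',-6,6),('orange',9,20),('blue',100,125)]:
    H=(hsv[...,0].astype(int)+90)%180-90 if h0<0 else hsv[...,0].astype(int)
    q=W[near&(H>=h0)&(H<=h1)&(hsv[...,1]>150)][:,:2]
    if len(q)>10:
        c=(q.max(0)+q.min(0))/2;out[n]=c;print(n,len(q),c.round(4),np.degrees(np.arctan2(c[1]-.2355,c[0]-.5916)).round(1))
A=W[(W[...,1]<.15)&(W[...,1]>-.0)&(W[...,0]>.47)&(W[...,0]<.63)&(W[...,2]>.025)&(W[...,2]<.125)]
th=np.radians(38);al=np.radians(6.2);n=np.array([-np.sin(th)*np.cos(al),-np.sin(th)*np.sin(al),np.cos(th)])
x=np.array([np.cos(th)*np.cos(al),np.cos(th)*np.sin(al),np.sin(th)]);y=np.cross(n,x)
d=A@n;h,e=np.histogram(d,60);i=h.argmax();d0=np.median(d[(d>e[i]-.002)&(d<e[i+1]+.002)]);d=d-d0;print('d0',d0)
def rect(lo,hi):
    K=A[(d>lo)&(d<hi)];Q=np.stack([K@x,K@y],1)*1000;R_=cv2.minAreaRect(Q.astype(np.float32));print(lo,len(K),R_);return R_
R_=rect(.0415,.047)
c=np.array(R_[0])/1000;print('bar top centre',(x*c[0]+y*c[1]+n*(d0+.044)).round(4))
P=x*c[0]+y*c[1]+n*(d0+.031);print('grip pt',P.round(4))
K=A[(d>.006)&(d<.013)];Q=np.stack([K@x,K@y],1);print('skirt',len(K),Q.min(0),Q.max(0),'c',c)
E
python3 look.py w6.png
```

```text
red 139 [0.6367 0.2366] 1.4
orange 277 [0.5801 0.229 ] -150.6
d0 -0.28803669152923517
0.0415 405 ((490.81298828125, 16.121978759765625), (13.119974136352539, 45.789161682128906), 89.91886138916016)
bar top centre [0.5321 0.074  0.1099]
grip pt [0.5401 0.0749 0.0996]
skirt 819 [ 0.42284261 -0.00886499] [0.51668285 0.09461816] c [0.49081299 0.01612198]
```

View pics/w6.png

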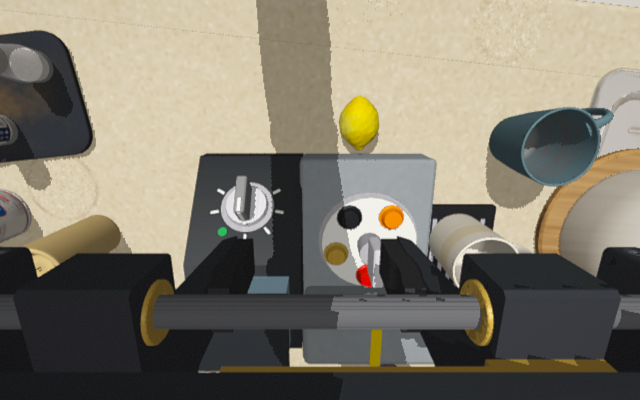

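Red sits at (365,275), in front of the yellow mark (377,345). The knob bar is still at the uphill mark and the green dot at (222,231). Next is the knob, with the tool tilted 38°.

```bash
cat > kn.py <<'E'
import sys
from go import *
th=np.radians(38);al=np.radians(6.2);n=np.array([-np.sin(th)*np.cos(al),-np.sin(th)*np.sin(al),np.cos(th)])
x=np.array([np.cos(th)*np.cos(al),np.cos(th)*np.sin(al),np.sin(th)]);y=np.cross(n,x)
p0=np.array([.5401,.0749,.0996])-.031*n
Rt=R.from_matrix(np.stack([-x,y,-n],1))*R.from_euler('z',float(sys.argv[2]),degrees=True)
rel(p0+n*float(sys.argv[1]),Rt);print(r.get_state()['q'].round(2), (p0+n*float(sys.argv[1])).round(3))
E
python3 kn.py .157 0
```

```text
dp [46.9, -88.6, 142.6] twist [-0.002, -0.662, -0.005]
[-0.1   0.48 -0.46  1.75  0.25  0.97  1.01] [0.463 0.067 0.199]
```

step_arm([
  {"dp": [10, -20, 15], "twist": [0, -0.15, 0], "hand": 0},
  {"dp": [20, -45, 40], "twist": [0, -0.3, 0], "hand": 0},
  {"dp": [30, -70, 75], "twist": [0, -0.45, 0], "hand": 0},
  {"dp": [40, -88, 110], "twist": [0, -0.6, 0], "hand": 0},
  {"dp": [47, -89, 142], "twist": [0, -0.662, 0], "hand": 0},
])

```text
clock: 17.2
tool_pos: [0.465, 0.049, 0.2433]
eef_rot: [-0.044, 0.982, -0.082, 0.163]
contact_force: [0.1, -0.4, -1.5]
opening: 0.498
finger_force: 0.0
```

```bash
python3 kn.py .08 0;python3 kn.py .036 0; python3 look.py w7.png
```

```text
dp [-12.2, 38.0, 109.5] twist [-0.178, -0.343, 0.042]
[-0.02  0.5  -0.53  2.3   1.33  0.54 -0.02] [0.51  0.072 0.138]
dp [-27.1, 45.3, 150.3] twist [-0.178, -0.343, 0.042]
[-0.02  0.5  -0.53  2.3   1.33  0.54 -0.02] [0.537 0.075 0.104]
orange 515 [0.5512 0.2568] 152.2
blue 90 [0.5935 0.2816] 87.7
d0 -0.28784525792805826
0.0415 668 ((489.6070861816406, 15.958860397338867), (12.793611526489258, 45.03399658203125), 89.45635223388672)
bar top centre [0.5311 0.0737 0.1093]
grip pt [0.539  0.0746 0.099 ]
skirt 1570 [ 0.42142185 -0.00970472] [0.51384687 0.09573981] c [0.48960709 0.01595886]
```

```bash
python3 kn.py .157 0
```

```text
dp [9.3, 26.7, 35.8] twist [-0.181, -0.35, 0.043]
[-0.01  0.5  -0.53  2.31  1.34  0.54 -0.03] [0.463 0.067 0.199]
```

step_arm([
  {"dp": [2, 7, 5], "twist": [-0.04, -0.08, 0.01], "hand": 0},
  {"dp": [4, 14, 12], "twist": [-0.09, -0.17, 0.02], "hand": 0},
  {"dp": [6, 20, 20], "twist": [-0.13, -0.26, 0.03], "hand": 0},
  {"dp": [9, 27, 30], "twist": [-0.18, -0.34, 0.04], "hand": 0},
  {"dp": [9, 27, 35], "twist": [-0.18, -0.35, 0.04], "hand": 0},
])

```text
clock: 17.88
tool_pos: [0.4814, 0.078, 0.2062]
eef_rot: [-0.062, 0.95, 0.01, 0.307]
contact_force: [0.6, 1.7, -1.3]
opening: 0.499
finger_force: 0.0
```

```bash
python3 kn.py .157 0;python3 kn.py .08 0;python3 kn.py .036 0
```

```text
dp [20.3, -9.0, -5.4] twist [-0.006, -0.038, 0.024]
[ 0.35  0.95 -1.35  2.55  1.95  1.28 -0.63] [0.463 0.067 0.199]
dp [17.4, -8.6, 71.5] twist [-0.006, -0.038, 0.024]
[ 0.35  0.95 -1.35  2.55  1.95  1.28 -0.63] [0.51  0.072 0.138]
dp [15.7, -8.3, 115.5] twist [-0.006, -0.038, 0.024]
[ 0.35  0.95 -1.35  2.55  1.95  1.28 -0.63] [0.537 0.075 0.104]
```

step_arm([
  {"dp": [4, -2, 15], "twist": [0, -0.01, 0.01], "hand": 0},
  {"dp": [9, -5, 35], "twist": [0, -0.02, 0.02], "hand": 0},
  {"dp": [14, -8, 55], "twist": [0, -0.03, 0.02], "hand": 0},
  {"dp": [17, -9, 70], "twist": [0, -0.04, 0.02], "hand": 0},
  {"dp": [17, -9, 71], "twist": [0, -0.04, 0.02], "hand": 0},
])

```text
clock: 18.5
tool_pos: [0.5095, 0.0704, 0.1371]
eef_rot: [-0.052, 0.944, 0.013, 0.324]
contact_force: [0.3, -0.0, 0.6]
opening: 0.499
finger_force: 0.0
```

```bash
python3 kn.py .08 0;python3 kn.py .036 0; python3 look.py w8.png
```

```text
dp [-1.2, 1.2, -0.4] twist [-0.008, -0.002, 0.004]
[ 0.36  1.22 -1.34  2.55  2.13  1.51 -0.61] [0.51  0.072 0.138]
dp [-1.3, 1.5, 43.6] twist [-0.008, -0.002, 0.004]
[ 0.36  1.22 -1.34  2.55  2.13  1.51 -0.61] [0.537 0.075 0.104]
orange 673 [0.5511 0.257 ] 152.1
blue 369 [0.5991 0.2781] 80.0
d0 -0.28781953449556447
0.0415 1815 ((489.19757080078125, 16.076908111572266), (12.57284927368164, 45.467037200927734), 89.87823486328125)
bar top centre [0.5307 0.0738 0.109 ]
grip pt [0.5387 0.0747 0.0988]
skirt 3915 [ 0.42067281 -0.00941718] [0.51307306 0.09586056] c [0.48919757 0.01607691]
```

step_arm([
  {"dp": [0, 1, 15], "twist": [0, 0, 0], "hand": 0},
  {"dp": [0, 1, 30], "twist": [0, 0, 0], "hand": 0},
  {"dp": [0, 1, 40], "twist": [0, 0, 0], "hand": 0},
  {"dp": [0, 1, 43], "twist": [0, 0, 0], "hand": 0},
  {"dp": [0, 1, 43], "twist": [0, 0, 0], "hand": 0},
])

```text
clock: 19.18
tool_pos: [0.5364, 0.0738, 0.1056]
eef_rot: [-0.051, 0.943, 0.015, 0.327]
contact_force: [-0.6, 0.3, -0.2]
opening: 0.501
finger_force: 0.0
```

step_arm([
  {"dp": [0, 0, 0], "twist": [0, 0, 0], "hand": -0.3},
  {"dp": [0, 0, 0], "twist": [0, 0, 0], "hand": -0.6},
  {"dp": [0, 0, 0], "twist": [0, 0, 0], "hand": -0.75},
  {"dp": [0, 0, 0], "twist": [0, 0, 0], "hand": -1},
  {"dp": [0, 0, 0], "twist": [0, 0, 0], "hand": -1},
], force=15)

```text
clock: 19.8
tool_pos: [0.5364, 0.0741, 0.1059]
eef_rot: [-0.052, 0.943, 0.015, 0.327]
contact_force: [-1.6, 0.1, 1.0]
opening: 0.145
finger_force: 15.0
```

```bash
python3 kn.py .036 40
```

```text
dp [0.9, 0.4, 2.2] twist [-0.003, 0.006, 0.701]
[ 0.37  1.3  -1.29  2.47  2.22  1.5  -0.54] [0.537 0.075 0.104]
```

step_arm([
  {"dp": [0, 0, 0], "twist": [0, 0, 0.12], "hand": -1},
  {"dp": [0, 0, 0], "twist": [0, 0, 0.24], "hand": -1},
  {"dp": [0, 0, 0], "twist": [0, 0, 0.36], "hand": -1},
  {"dp": [0, 0, 0], "twist": [0, 0, 0.48], "hand": -1},
  {"dp": [0, 0, 0], "twist": [0, 0, 0.58], "hand": -1},
])

```text
clock: 20.42
tool_pos: [0.5363, 0.0733, 0.1057]
eef_rot: [0.222, 0.918, 0.107, 0.309]
contact_force: [-2.4, -1.2, 2.6]
opening: 0.147
finger_force: 15.0
```

```bash
python3 kn.py .034 40
```

```text
dp [1.2, 0.6, 4.2] twist [-0.003, 0.007, 0.118]
[ 0.41  1.38 -1.41  2.47  2.18  1.6  -1.03] [0.538 0.075 0.102]
```

step_arm([
  {"dp": [0, 0, 0], "twist": [0, 0, 0.06], "hand": -1},
  {"dp": [0, 0, 0], "twist": [0, 0, 0.12], "hand": -1},
  {"dp": [0, 0, 0], "twist": [0, 0, 0.12], "hand": -1},
  {"dp": [0, 0, 0], "twist": [0, 0, 0.12], "hand": -1},
])

```text
clock: 20.92
tool_pos: [0.5362, 0.0732, 0.1056]
eef_rot: [0.275, 0.904, 0.125, 0.303]
contact_force: [-2.9, -3.7, 3.7]
opening: 0.153
finger_force: 15.0
```

```bash
python3 kn.py .034 40
```

```text
dp [1.3, 0.7, 4.2] twist [-0.003, 0.008, 0.002]
[ 0.41  1.38 -1.42  2.47  2.18  1.61 -1.13] [0.538 0.075 0.102]
```

Turned 40°. Releasing, then backing straight out along the axis.

step_arm([
  {"dp": [0, 0, 0], "twist": [0, 0, 0], "hand": -0.5},
  {"dp": [0, 0, 0], "twist": [0, 0, 0], "hand": 0},
  {"dp": [0, 0, 0], "twist": [0, 0, 0], "hand": 0},
  {"dp": [0, 0, -15], "twist": [0, 0, 0], "hand": 0},
  {"dp": [0, 0, -40], "twist": [0, 0, 0], "hand": 0},
])

```text
clock: 21.55
tool_pos: [0.5114, 0.0715, 0.1368]
eef_rot: [0.276, 0.904, 0.126, 0.302]
contact_force: [-0.6, 0.8, 0.1]
opening: 0.503
finger_force: 0.0
```

```bash
python3 kn.py .12 0; python3 look.py w9.png
```

```text
dp [0.0, 0.1, -41.9] twist [-0.005, 0.005, -0.699]
[ 0.38  1.28 -1.44  2.55  2.1   1.59 -1.25] [0.486 0.069 0.17 ]
red 276 [0.6221 0.2334] -3.9
orange 1122 [0.5518 0.2572] 151.5
blue 708 [0.6001 0.2785] 78.9
d0 -0.2879146283359701
0.0415 1853 ((489.3375549316406, 16.3001651763916), (12.577621459960938, 45.62926483154297), 49.476417541503906)
bar top centre [0.5309 0.0741 0.1091]
grip pt [0.5388 0.0749 0.0988]
skirt 3904 [ 0.42070542 -0.00916198] [0.51453624 0.09589186] c [0.48933755 0.01630017]
```

View pics/w9.png

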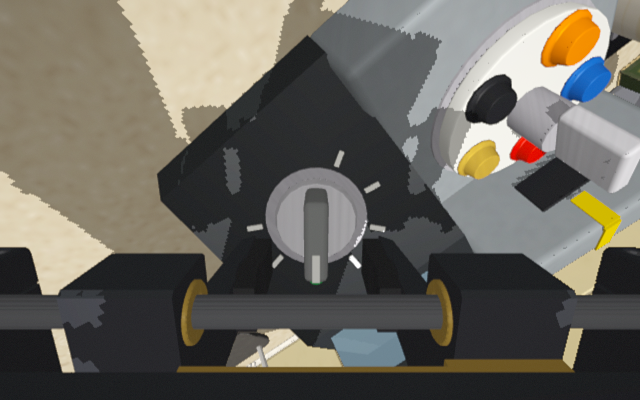

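The white pointer sits at the green dot (316,282), with the bar turned 40.4°. Red is by the yellow mark (590,215), and the fingers are clear. A last check of the mill, then hand in.

Run:
```python
from h import *
s,T=snap('side','s2.png');W=cloud(s,T)
P=W[(abs(W[...,0]-.446)<.04)&(abs(W[...,1]+.334)<.04)&(W[...,2]>.14)];print(len(P),P.min(0).round(3),P.max(0).round(3))
st=r.get_state();print(st['contact_force'],st['finger_force'],abs(st['qd']).max())
if len(P)>20 and P[:,2].max()>.17: print(r.finish_job())
```

```text
134 [ 0.422 -0.348  0.14 ] [ 0.47  -0.305  0.185]
[0.89807018 0.43231018 0.75012053] 0.0 0.0482358226538199
the job is handed in; nothing more can be done
None
```

I handed in the job with the mill upright on the tray, the red capsule at the feed mark and the selector at the green dot, all confirmed by camera; no verdict was returned.

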